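Scan the sample dishes and load the rotary sample changer

TASK

Log and load the sample dishes that are on the desk, in the order green, yellow, red (one may be missing: pass over it and leave its pocket empty): hold each dish up level over the code reader, centred between the orange-tipped posts with its underside at the height of their tops, still for three seconds; then, with the turntable clicked round so that the pocket of the dish's colour is at the white arrow, set the dish flat in that pocket and let go, before you take up the next. When all are loaded, turn the table back home (white bar at the arrow) with every dish still lying in its own pocket; leave the jars and the other things on the desk alone.

Things in the scene. Friction and masses are not known exactly. Their poses are not given: they have to be found in the camera images.
- turntable (a joint): Angle of the sample changer's turntable (rad), growing counter-clockwise from above. 0 = home (white bar at the white arrow). Spring detents at 0, 0.785, 1.571, 2.356 (stops just beyond the ends): 0.785 brings the green pocket to the arrow, 1.571 the yellow, 2.356 the red. Let go within 0.15 rad of a detent it settles to about 0.03 rad; further off it may snap either way.
- hub_grip (a point): On the turntable's axis, 112 mm above the desk, in the middle of the black grip bar on the stem by which the table is turned (up to 0.3 N m): bar 50 mm long, 12 mm wide, 95 to 125 mm above the desk. Its x axis runs along the bar and turns with the table. The table is an aluminium disc 310 mm across, its top face 45 mm above the desk.
- load_mark (a point): Loading spot, fixed: where a pocket's centre lies (48 mm above the desk) when it is at the white arrow on the changer's grey base, on the robot's side; 110 mm from the turntable's axis. The x axis points from the arrow toward the turntable's axis.
- view (a point): The reader's viewing point: centred between the four orange-tipped posts (10 mm thick, 120 mm square apart) of the black code reader (150 x 150 mm, 30 mm high, glass window on top) and level with the post tops, 120 mm above the desk. A dish's underside centre belongs here when it is shown.
- pocket_green (a point): Centre of the green pocket of the turntable: top of a green round pad 60 mm across, 3 mm proud of the disc, 48 mm above the desk, 110 mm from the axis. Four steel pins, 6 mm thick, stand 35 mm from its centre, 4 mm above the pad, at 45 degrees to the radial direction.
- pocket_yellow (a point): Centre of the yellow pocket of the turntable: top of a yellow round pad 60 mm across, 3 mm proud of the disc, 48 mm above the desk, 110 mm from the axis. Four steel pins, 6 mm thick, stand 35 mm from its centre, 4 mm above the pad, at 45 degrees to the radial direction.
- pocket_red (a point): Centre of the red pocket of the turntable: top of a red round pad 60 mm across, 3 mm proud of the disc, 48 mm above the desk, 110 mm from the axis. Four steel pins, 6 mm thick, stand 35 mm from its centre, 4 mm above the pad, at 45 degrees to the radial direction.
- dish_green: Closed round sample dish with a green lid, 55 mm across, 24 mm high, about 60 g, lying flat on the desk at the start; may be absent. Origin: centre of its underside; z axis up through the lid. Round, so its yaw is of no matter; grip across the diameter from above.
- dish_yellow: Closed round sample dish with a yellow lid, 55 mm across, 24 mm high, about 60 g, lying flat on the desk at the start; may be absent. Origin: centre of its underside; z axis up through the lid. Round, so its yaw is of no matter; grip across the diameter from above.
- dish_red: Closed round sample dish with a red lid, 55 mm across, 24 mm high, about 60 g, lying flat on the desk at the start; may be absent. Origin: centre of its underside; z axis up through the lid. Round, so its yaw is of no matter; grip across the diameter from above.
- jar_a: Small jar with yellow contents and white cap, 46 mm across, 58 mm high; not part of the job, leave alone. Origin: centre of its underside.
- jar_b: Small jar with yellow contents and white cap, 46 mm across, 58 mm high; not part of the job, leave alone. Origin: centre of its underside.
- jar_c: Small jar with black contents and white cap, 46 mm across, 58 mm high; not part of the job, leave alone. Origin: centre of its underside.
- beaker: Large white lidded beaker, 148 mm across, 128 mm high; not part of the job, leave alone. Origin: centre of its underside.
- tape: Roll of yellow tape lying flat, 90 mm across, 25 mm high; not part of the job, leave alone. Origin: centre of its underside.
- pen_cup: Brown pen cup, 70 mm across, 100 mm high; not part of the job, leave alone. Origin: centre of its underside.
- pen: Blue pen, 130 mm long, 10 mm thick; not part of the job, leave alone. Origin: centre of its underside as it first lies.
There are look-alikes about, which are no part of the job. Of the things that look like the dish_red, the largest one is meant. What is shaped like the dish_yellow but blue or purple is not meant.

How it is judged:
By the outcome, as a careful person would: the job done as asked, in the order asked, and still so for the second after the job is handed in, with the robot touching nothing.
Of dish_green, dish_yellow, dish_red only 2 to 3 are there at a start; the rules pass over those that are not, and their reading is None.
At some moment in a run one of dish_green, dish_yellow, dish_red may be knocked a few centimetres aside while the robot is not near it.
Once in a run the grip may slacken for a moment while it holds something.
It also fails if it takes over 210 s, if anything falls off the work surface, if the arm or the gripper's body presses on something with over 40 N, if the wrist force passes 120 N, or if a joint passes its speed limit or range.

ROBOT

A 7-joint arm with a two-finger parallel gripper is mounted at the origin on the work surface. World frame = base frame: x ahead of the robot, y to its left, z up, the work surface at z = 0. Lengths are in m, angles in rad, forces in N, time in s.
With the tool pointing down it reaches from about 0.425 to 0.825 m from the base axis. Payload 3.6 kg.
Tool frame: the origin (TCP) lies where the fingers leave the gripper's body, on its centre line; the fingertips stand 73 mm ahead of it and the grasp point (between the pads) lies 54 mm ahead of it; x points along the fingers, y is the direction in which the jaws open and shut, and the axes are right-handed (so a half turn about x gives the same grasp; the last joint's range is limited). The gripper opens to 85 mm and grips with 20 to 120 N. Pads are 22 mm wide; open, the fingers measure 114 mm over their backs; the gripper's body (76 mm by 85 mm) begins 54 mm behind the grasp point. The pads swing forward as they close: fully open they stand 13 mm farther back than shut.
Start: joints at [-1.163, 0.615, -0.013, 1.423, 0.008, 1.103, -0.04], TCP at [0.273, 0.59, 0.304] pointing down, gripper open.
Joint ranges: [-3.12, 3.12], [-0.3, 2.06], [-1.34, 1.32], [0.26, 2.42], [-1.36, 4.5], [0.01, 1.98], [-2.84, 2.84]. Speed limits (rad/s): [2.79, 2.79, 3.14, 3.14, 3.14, 3.14, 3.14].

INTERFACE

Orientations are given as a unit quaternion [x, y, z, w].
In Python, from station import arm, snapshot, camera_info, ticket gives the robot as it stands. Calls block until the motion is done:
- arm.movep(position, orientation): joint-space move of the TCP to a pose.
- arm.line_to(position, velocity=0.15, ori=None): straight line of the TCP; ori=None keeps the orientation; velocity is the mean speed in m/s.
- arm.move_j(angles): joint-space move.
- arm.move_gripper(opening, effort=None): opening from 0.0 (shut) to 1.0 (fully open); effort is the grip in N (None keeps the last); returns when the fingers have stopped.
- arm.pause(seconds).
- arm.ik(position, orientation): joint angles nearest the present ones, or None.
- snapshot(name): name is "scene" or "top"; returns the picture (480x640x3 uint8, blue, green, red); there is no depth.
- camera_info(name): a dict with "fx", "fy", "cx", "cy" (pixels), "dist_coeffs" ([k1, k2, p1, p2, k3] as OpenCV has them; the pictures are not rectified), "R" (3x3) and "t" (3): a world point X has camera coordinates R X + t. Camera axes: x right, y down, z forward; pixel columns grow to the right and rows downward; lengths in m; the calibration is good to about 2 mm. A picture is of the moment at which its call begins. camera_info takes no time and is no camera call.
A pose or a line that the arm cannot do raises arm.MotionError and nothing moves.
- ticket.finish_job(): hands the job in, once; it reports no verdict.
Readings, each from a call of its own:
- arm.read_time(): time.
- arm.read_joint_positions(): joint angles.
- arm.read_dq(): joint speeds.
- arm.read_effort(): joint torques, N m.
- arm.read_tool_pos(): TCP position.
- arm.read_eef_rot(): TCP orientation.
- arm.read_ft_force(): force on the tool from outside, world axes, zero at the start.
- arm.read_wrist_torque(): the same for the moment, N m.
- arm.read_opening(): opening from 0.0 (shut) to 1.0 (fully open).
Only numpy, scipy, OpenCV 4.12 (cv2) and the standard library are available. Lean on these libraries where they do the work, as an engineer would, in place of code of your own. Each camera call takes 0.05 s, during which the arm holds its last target.

## Working session

There is one attempt and no reset: what is moved stays moved. The work goes in short steps, each a Python script; the robot and the scene stay as the last script left them, time stands still between calls to the robot, and variables do not carry over. Pictures are saved under pics/ and viewed, and the job is handed in when it is done.

```bash
ls; mkdir -p pics; python3 - <<'E'
from station import arm, snapshot, camera_info, ticket
import cv2,numpy as np
print(arm.read_time(),arm.read_tool_pos(),arm.read_eef_rot(),arm.read_opening())
for n in("scene","top"):
    cv2.imwrite(f"pics/{n}0.png",snapshot(n)); print(n,camera_info(n))
E
```

```text
pics
0.0 [0.27295209 0.58926089 0.30270813] [ 0.15122397  0.69073089 -0.15306125  0.69035817] 1.00339774061072
scene {'fx': 469.3412094149707, 'fy': 469.3412094149707, 'cx': 326.98047142477725, 'cy': 238.90041097160506, 'dist_coeffs': array([0.03849419, 0.        , 0.        , 0.        , 0.        ]), 'R': array([[-0.46119635,  0.88726725,  0.00740007],
       [ 0.74539395,  0.39194873, -0.53922542],
       [-0.4813375 , -0.24317283, -0.84212896]]), 't': array([ 0.24741134, -0.34184649,  1.66555854])}
top {'fx': 494.0382914872685, 'fy': 494.0382914872685, 'cx': 312.6038634712963, 'cy': 245.48023982630278, 'dist_coeffs': array([-0.01195111,  0.        ,  0.        ,  0.        ,  0.        ]), 'R': array([[ 0.01867109, -0.99981282,  0.00507175],
       [-0.9915438 , -0.01916775, -0.12834912],
       [ 0.1284223 , -0.00263244, -0.99171608]]), 't': array([-0.01900333,  0.52211777,  1.2204458 ])}
```

View pics/scene0.png

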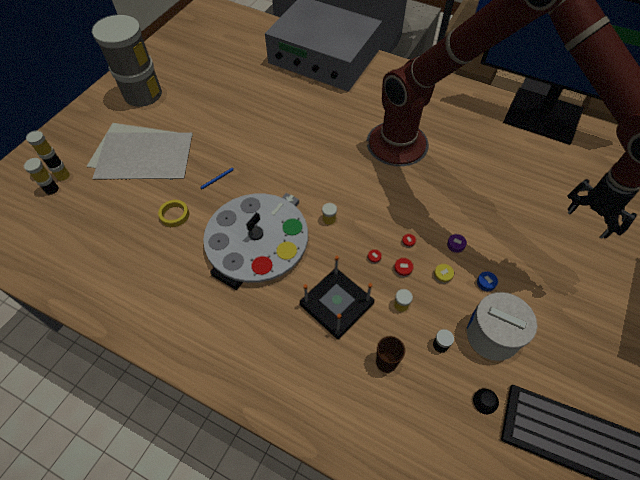

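View pics/top0.png

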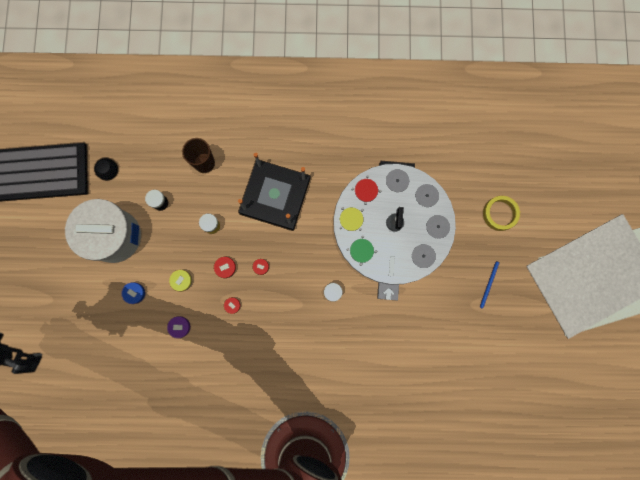

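The pictures show a yellow dish at top (180,280) and three red ones, the largest probably at (225,267). The blue and purple dishes are decoys, and no green dish is visible so far. The turntable is at (395,223) and the reader at (275,193). Next I'll measure these.

```bash
cat > h.py <<'E'
from station import arm, snapshot, camera_info, ticket
import cv2,numpy as np
from scipy.spatial.transform import Rotation as Rn
CI={n:camera_info(n) for n in("scene","top")}
def K(c): return np.array([[c['fx'],0,c['cx']],[0,c['fy'],c['cy']],[0,0,1]])
def cast(n,px,z):
    c=CI[n]; px=np.array(px,float).reshape(-1,1,2)
    u=cv2.undistortPoints(px,K(c),c['dist_coeffs']).reshape(-1,2)
    d=np.c_[u,np.ones(len(u))]@c['R']; o=-c['R'].T@c['t']
    return o+d*((z-o[2])/d[:,2])[:,None]
def proj(n,X):
    c=CI[n]; return cv2.projectPoints(np.array(X,float).reshape(-1,1,3),cv2.Rodrigues(c['R'])[0],c['t'],K(c),c['dist_coeffs'])[0].reshape(-1,2)
HS={'red':[((0,150,90),(7,255,255)),((173,150,90),(180,255,255))],'yellow':[((24,140,90),(36,255,255))],'green':[((45,110,50),(85,255,255))],'blue':[((105,140,60),(125,255,255))],
'purple':[((126,80,30),(155,255,255))],'orange':[((6,140,90),(16,255,255))]}
def blobs(n,img,col,z,amin=25):
    hsv=cv2.cvtColor(img,cv2.COLOR_BGR2HSV); m=0
    for a,b in HS[col]: m=m|cv2.inRange(hsv,a,b)
    cs,_=cv2.findContours(m,cv2.RETR_EXTERNAL,cv2.CHAIN_APPROX_NONE); out=[]
    for c in cs:
        A=cv2.contourArea(cv2.convexHull(c))
        if A<amin: continue
        w=cast(n,cv2.convexHull(c).astype(float),z)[:,:2].astype(np.float32)
        M=cv2.moments(w.reshape(-1,1,2)); cen=np.array([M['m10'],M['m01']])/M['m00']
        p=cv2.convexHull(c).reshape(-1,2).mean(0)
        out.append((p.round(0),A,cen.round(4),round(2*np.sqrt(M['m00']/np.pi),4)))
    return out
def big(n,img,x0,y0,w,h,f,name): cv2.imwrite(f"pics/{name}.png",cv2.resize(img[y0:y0+h,x0:x0+w],None,fx=f,fy=f,interpolation=cv2.INTER_CUBIC))
E
python3 - <<'E'
from h import *
for n in CI:
    im=cv2.imread(f"pics/{n}0.png")
    for col in HS:
        for b in blobs(n,im,col,0.024,4 if col=='orange' else 25): print(n,col,*b)
    if n=='top': big(n,im,230,130,240,180,3.3,'topz')
    else: big(n,im,190,170,200,150,4,'scz')
E
```

```text
scene red [403. 265.] 215.0 [0.4665 0.2153] 0.0516
scene red [261. 265.] 259.5 [ 0.6573 -0.1519] 0.0565
scene red [375. 255.] 107.0 [0.4736 0.1252] 0.0372
scene red [408. 239.] 107.0 [0.3742 0.1938] 0.0384
scene yellow [444. 272.] 231.0 [0.4316 0.3263] 0.0527
scene yellow [286. 250.] 250.5 [ 0.5801 -0.1135] 0.0573
scene yellow [173. 211.] 502.5 [ 0.621  -0.4984] 0.087
scene green [292. 227.] 226.0 [ 0.4987 -0.1405] 0.0571
scene blue [489. 280.] 225.0 [0.3983 0.4447] 0.0511
scene blue [218. 177.] 72.5 [ 0.4457 -0.4542] 0.0357
scene purple [456. 241.] 242.0 [0.3201 0.3249] 0.0571
scene orange [338. 315.] 7.0 [0.6941 0.1176] 0.0084
scene orange [305. 285.] 9.0 [ 0.6574 -0.0085] 0.0101
scene orange [370. 284.] 10.5 [0.5682 0.1538] 0.011
scene orange [399. 258.] 4.0 [0.4495 0.195 ] 0.0071
scene orange [336. 256.] 8.0 [0.5311 0.0286] 0.0101
scene orange [380. 253.] 4.5 [0.4599 0.137 ] 0.0077
top red [231. 305.] 193.5 [0.3682 0.192 ] 0.0394
top red [261. 267.] 185.5 [0.4676 0.1228] 0.0391
top red [224. 267.] 343.0 [0.4643 0.2141] 0.0532
top red [366. 190.] 364.5 [ 0.6723 -0.1455] 0.0567
top yellow [180. 280.] 341.0 [0.4289 0.3251] 0.0528
top yellow [352. 218.] 355.0 [ 0.5953 -0.1077] 0.0552
top yellow [503. 214.] 915.5 [ 0.6193 -0.4977] 0.0895
top green [362. 250.] 377.5 [ 0.5142 -0.1347] 0.0563
top blue [132. 293.] 331.5 [0.3948 0.4432] 0.0518
top blue [489. 283.] 118.0 [ 0.4324 -0.4589] 0.0312
top purple [178. 327.] 348.0 [0.3119 0.3236] 0.0524
top orange [288. 216.] 9.0 [0.6003 0.0571] 0.0088
top orange [240. 201.] 13.0 [0.6366 0.1814] 0.0106
top orange [302. 169.] 11.0 [0.7249 0.021 ] 0.0099
top orange [255. 155.] 12.5 [0.7605 0.1458] 0.0106
```

```bash
ls pics
```

```text
scene0.png
scz.png
top0.png
topz.png
```

```bash
cat >> h.py <<'E'
def geom(ims):
    ax=[]
    for n,im in ims.items():
        P={}
        for col in('red','yellow','green'):
            for p,A,c,d in blobs(n,im,col,0.048):
                if -0.3<c[1]<-0.03 and c[0]>.45 and d>.045: P[col]=c
        print(n,P)
E
python3 - <<'E'
from h import *
ims={n:cv2.imread(f"pics/{n}0.png") for n in CI}
P={}
from scipy.optimize import least_squares
for n in CI:
    pts={}
    for col in('green','yellow','red'):
        for p,A,c,d in blobs(n,ims[n],col,0.048):
            if c[1]<-.08 and c[0]>.47 and c[1]>-.3: pts[col]=c
    print(n,pts); 
    X=np.array([pts[c] for c in('green','yellow','red')]); P[n]=X
    print([np.linalg.norm(X[i]-X[i+1]) for i in(0,1)],'expect',2*.11*np.sin(np.pi/8))
# reader tips z=.115
for n in CI:
    o=[b[2] for b in blobs(n,ims[n],'orange',0.117,6)]
    o=[x for x in o if x[0]>.48]; o=np.array(o); print(n,o,o.mean(0)); 
X=(P['top']+P['scene'])/2
def r(v): 
    a=v[2]+np.arange(3)*-np.pi/4
    return (v[:2]+.11*np.c_[np.cos(a),np.sin(a)]-X).ravel()
for X in (P['top'],P['scene'],(P['top']+P['scene'])/2):
    s=least_squares(r,[.6,-.2,2.5]); print(s.x,s.fun.round(4))
E
```

```text
scene {'green': array([ 0.5122, -0.1312]), 'yellow': array([ 0.592 , -0.1048]), 'red': array([ 0.6676, -0.1424])}
[np.float64(0.08405355435673138), np.float64(0.08443411632746564)] expect 0.08419035512031975
top {'green': array([ 0.5112, -0.1322]), 'yellow': array([ 0.5908, -0.1057]), 'red': array([ 0.6663, -0.1428])}
[np.float64(0.08389523228408156), np.float64(0.08412288630331226)] expect 0.08419035512031975
scene [[0.7313 0.1333]
 [0.6974 0.0171]
 [0.6151 0.1667]
 [0.5809 0.0513]] [0.656175 0.0921  ]
top [[0.5826 0.0524]
 [0.6162 0.1675]
 [0.6979 0.0191]
 [0.7309 0.1346]] [0.6569 0.0934]
[ 0.58341588 -0.2152164   2.28816441] [-0.0001 -0.0001  0.0001  0.0002  0.     -0.0001]
[ 0.58426707 -0.21442767  2.28459192] [ 0.     -0.0001  0.0001  0.0001 -0.0002 -0.    ]
[ 0.58384127 -0.21482216  2.286376  ] [-0.     -0.0001  0.0001  0.0002 -0.0001 -0.0001]
```

View pics/topz.png

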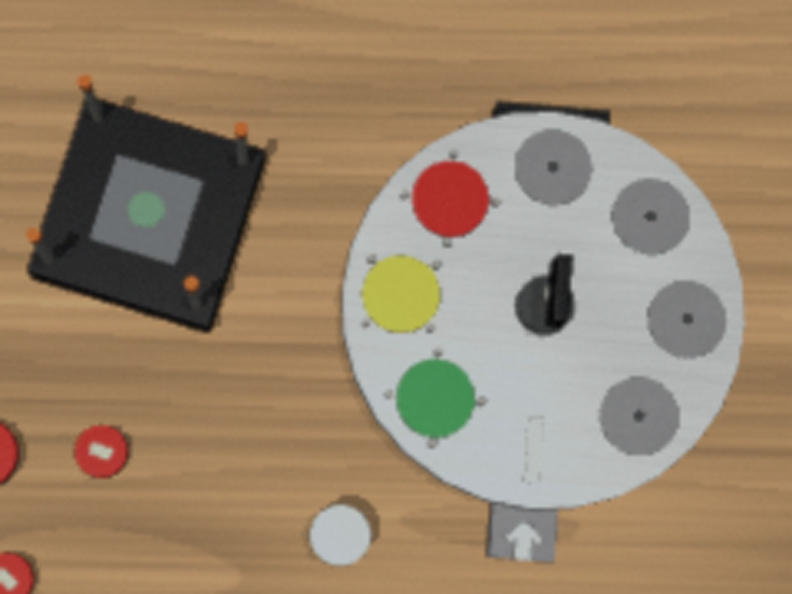

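View pics/scz.png

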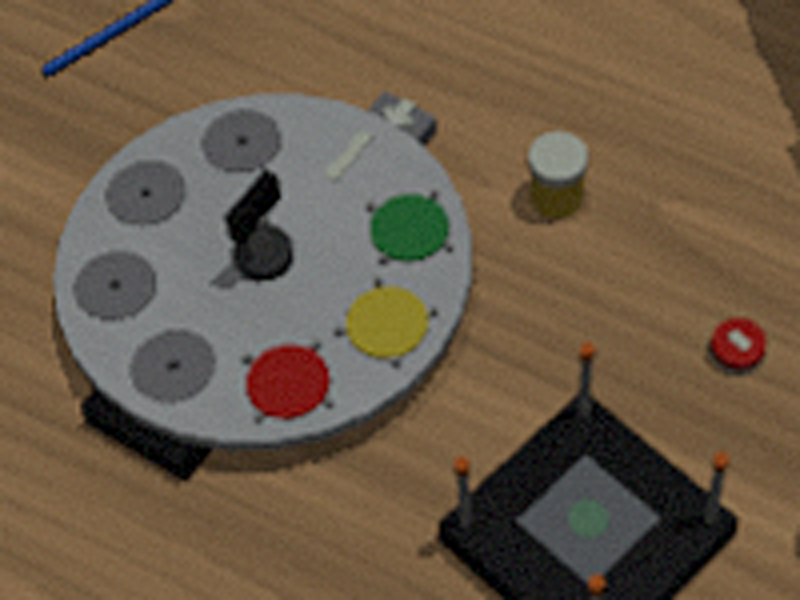

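```bash
cat >> h.py <<'E'
HUB=np.array([.5838,-.2148]); A0=3.0717; LOAD=HUB+.11*np.array([np.cos(A0),np.sin(A0)]); VIEW=np.array([.6565,.0927]); PA=1.284
def ori(a): 
    c,s=np.cos(a),np.sin(a)
    return Rn.from_matrix(np.array([[0,c,s],[0,s,-c],[-1,0,0]])).as_quat()
E
python3 - <<'E'
from h import *
d=np.array([np.cos(A0),np.sin(A0)]); n_=np.array([-d[1],d[0]])
for n in CI:
    im=cv2.imread(f"pics/{n}0.png"); 
    f=8; c0=proj(n,[*HUB,.11])[0]; x0,y0=(c0-[40,30]).astype(int)
    z=cv2.resize(im[y0:y0+60,x0:x0+80],None,fx=f,fy=f,interpolation=cv2.INTER_CUBIC)
    for zz,col in((.125,(0,255,0)),(.095,(255,0,255))):
        C=[np.r_[HUB+s*.025*d+t*.006*n_,zz] for s,t in((1,1),(1,-1),(-1,-1),(-1,1))]
        cv2.polylines(z,[(((proj(n,C)-[x0,y0])+.5)*f).astype(np.int32)],True,col,1)
    cv2.imwrite(f"pics/bar_{n}.png",z)
print(LOAD, arm.read_joint_positions())
for a in (0,.785,1.571,2.356):
    for k in(-1,1):
        q=arm.ik([*HUB,.166],ori(A0+a+k*np.pi/2)); print(a,k,None if q is None else np.round(q,2))
for nm,p,z in(('load',LOAD,.125),('view',VIEW,.2),('y',(.43,.3257),.076),('r',(.465,.2147),.076)):
    for a in np.arange(0,3.1,.524):
        q=arm.ik([*p,z],ori(a)); print(nm,round(a,2),None if q is None else np.round(q,2))
E
cd pics; python3 -c "
import cv2,numpy as np;cv2.imwrite('bars.png',cv2.resize(np.hstack([cv2.imread('bar_top.png'),cv2.imread('bar_scene.png')]),None,fx=.6,fy=.6))"
```

```text
[ 0.47406856 -0.20711807] [-1.1634838   0.61582139 -0.01262405  1.42477791  0.00808191  1.10342058
 -0.04038336]
0 -1 [ 0.31  0.72  0.01  1.65 -0.01  0.76  1.82]
0 1 [-0.05  0.81  0.66  1.67 -0.62  0.88 -0.78]
0.785 -1 [ 0.44  0.73 -0.21  1.65  0.2   0.78  2.43]
0.785 1 [ 0.02  0.78  0.51  1.66 -0.48  0.83 -0.11]
1.571 -1 [-0.25  1.01  1.13  1.67 -1.    1.14 -2.04]
1.571 1 [ 0.11  0.75  0.35  1.66 -0.33  0.79  0.54]
2.356 -1 [-0.25  1.01  1.13  1.67 -1.    1.14 -1.25]
2.356 1 [ 0.21  0.73  0.19  1.66 -0.18  0.77  1.19]
load 0.0 [ 0.23  0.68  0.22  1.99 -0.29  0.5   0.65]
load 0.52 [ 0.28  0.67  0.13  1.98 -0.17  0.49  1.06]
load 1.05 [ 0.35  0.67  0.03  1.98 -0.05  0.49  1.46]
load 1.57 [ 0.42  0.67 -0.08  1.98  0.1   0.49  1.84]
load 2.1 [ 0.51  0.68 -0.21  1.98  0.27  0.51  2.21]
load 2.62 [ 0.59  0.69 -0.34  1.97  0.43  0.54  2.58]
view 0.0 [-0.34  0.75  0.31  1.51 -0.26  0.92  0.04]
view 0.52 [-0.28  0.74  0.19  1.5  -0.16  0.91  0.48]
view 1.05 [-0.21  0.74  0.06  1.5  -0.05  0.91  0.92]
view 1.57 [-0.14  0.74 -0.06  1.5   0.05  0.91  1.36]
view 2.1 [-0.05  0.75 -0.23  1.49  0.19  0.92  1.76]
view 2.62 [ 0.03  0.76 -0.36  1.49  0.31  0.95  2.19]
y 0.0 [-0.78  0.78  0.14  1.94 -0.23  0.43 -0.47]
y 0.52 [-0.73  0.78  0.06  1.94 -0.11  0.43 -0.06]
y 1.05 [-0.68  0.78 -0.01  1.94  0.02  0.43  0.34]
y 1.57 [-0.63  0.78 -0.09  1.94  0.15  0.43  0.74]
y 2.1 [-0.57  0.78 -0.18  1.94  0.3   0.45  1.12]
y 2.62 [-0.51  0.79 -0.27  1.93  0.43  0.47  1.52]
r 0.0 [-0.58  0.76  0.15  2.02 -0.29  0.38 -0.2 ]
r 0.52 [-0.52  0.76  0.07  2.02 -0.14  0.37  0.18]
r 1.05 [-0.47  0.75 -0.01  2.02  0.02  0.37  0.56]
r 1.57 [-0.42  0.76 -0.09  2.01  0.17  0.38  0.94]
r 2.1 [-0.36  0.76 -0.17  2.01  0.31  0.39  1.32]
r 2.62 [-0.3   0.77 -0.27  2.01  0.47  0.42  1.69]
```

View pics/bars.png

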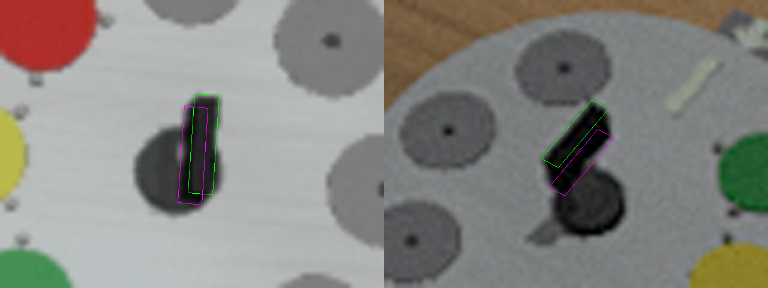

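The projected bar lies on the real one in both views, so the hub position and home angle agree. Next I'll turn the table to the yellow detent, then look again for a green dish.

```bash
cat >> h.py <<'E'
def turn(a,b,eff=50):
    """turn table from a to b (rad)"""
    y=lambda t: ori(A0+t+np.pi/2)
    arm.move_gripper(.6,eff)
    arm.movep([*HUB,.26],y(a)); arm.line_to([*HUB,.168],.12)
    f0=arm.read_ft_force(); arm.move_gripper(0,eff); print('bar grip opening',arm.read_opening(),'f',np.round(arm.read_ft_force(),1))
    n=int(np.ceil(abs(b-a)/.3))
    for t in np.linspace(a,b,n+1)[1:]: arm.movep([*HUB,.168],y(t))
    print('turned',np.round(arm.read_tool_pos(),4),'f',np.round(arm.read_ft_force(),1),'m',np.round(arm.read_wrist_torque(),2))
    arm.move_gripper(.6); arm.line_to([*HUB,.27],.15)
    print('t',arm.read_time())
def pics(tag):
    d={}
    for n in CI:
        d[n]=snapshot(n); cv2.imwrite(f"pics/{n}{tag}.png",d[n])
    return d
E
python3 - <<'E'
from h import *
turn(0,1.571)
pics(1)
E
```

```text
bar grip opening 0.1663876811667554 f [-1.1  0.3  4.5]
turned [ 0.5835 -0.2142  0.1688] f [-1.5  0.7  9.3] m [0.27 0.36 0.05]
t 8.0917
```

View pics/scene1.png

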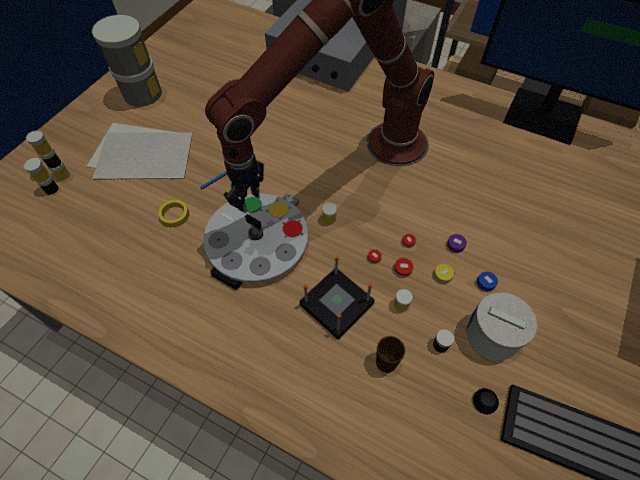

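View pics/top1.png

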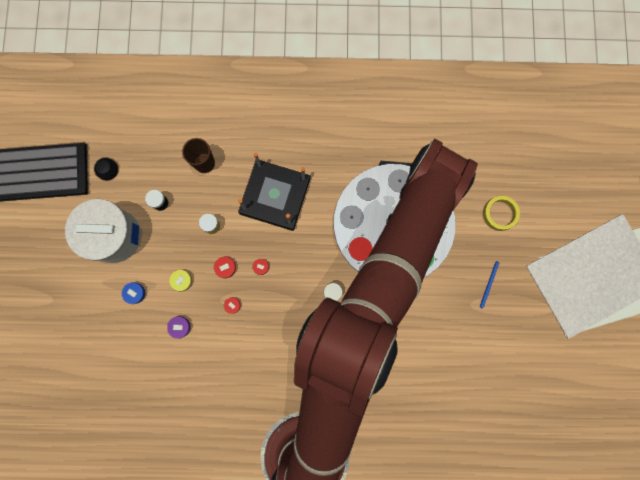

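Neither picture shows a green dish, even with the arm moved, so I'll pass over it. Yellow is now at the arrow, and the desk is as it was. Next I'll pick up yellow.

```bash
cat >> h.py <<'E'
def find(col,guess,ims,z=.024,r=.06):
    out=[]
    for n,im in ims.items():
        for p,A,c,d in blobs(n,im,col,z):
            if np.linalg.norm(c-guess)<r and .048<d<.06: out.append(c); print(n,col,p,c,d)
    return np.mean(out,0) if out else None
def pick(p,yaw,zt=.076,eff=80):
    arm.move_gripper(.88,eff)
    arm.movep([*p,.2],ori(yaw)); arm.line_to([*p,zt],.12)
    print('down',np.round(arm.read_tool_pos(),4))
    arm.move_gripper(0,eff); arm.pause(.2)
    print('open',arm.read_opening(),'z',np.round(arm.read_tool_pos(),4),'f',np.round(arm.read_ft_force(),1))
    arm.line_to([*p,.2],.15); print('lifted open',arm.read_opening(),'f',np.round(arm.read_ft_force(),1),'t',arm.read_time())
E
python3 - <<'E'
from h import *
im=pics(2); p=find('yellow',np.array([.43,.3257]),im); print(p)
pick(p,.6); pics(3)
E
python3 - <<'E'
import cv2
cv2.imwrite('pics/s3z.png',cv2.resize(cv2.imread('pics/scene3.png')[170:320,360:560],None,fx=4,fy=4))
E
```

```text
scene yellow [444. 272.] [0.4316 0.3264] 0.0529
top yellow [180. 280.] [0.429  0.3251] 0.0528
[0.4303  0.32575]
down [0.4307 0.326  0.0767]
open 0.6107567732634777 z [0.4306 0.326  0.0775] f [-1.4 -0.4  5.8]
lifted open 0.6179699876416355 f [-0.3  1.  -0.9] t 13.3833
```

View pics/s3z.png

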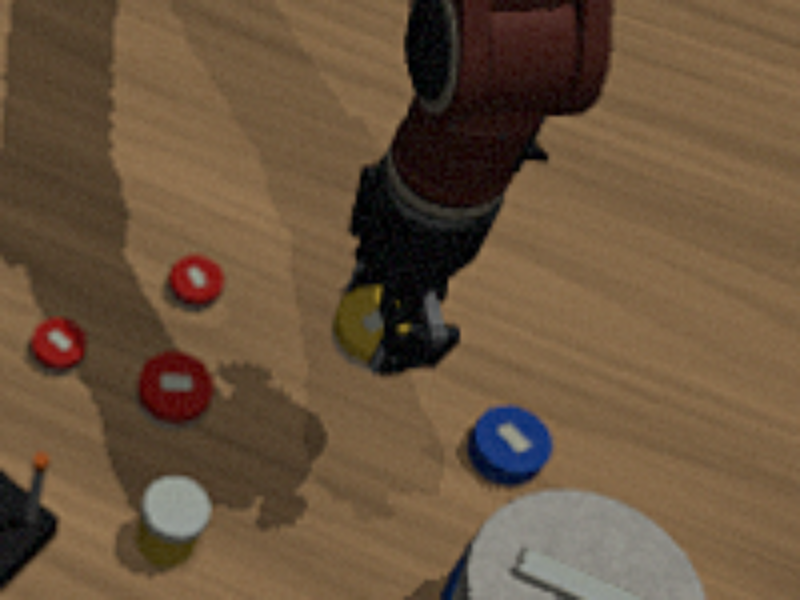

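```bash
cat >> h.py <<'E'
def show(col,tag,off=.0775,yaw=PA):
    arm.movep([*VIEW,.27],ori(yaw)); 
    z=.12+off-.0007
    arm.line_to([*VIEW,z],.1); arm.pause(.4)
    p=arm.read_tool_pos(); print('tcp',np.round(p,4),'want z',.12+off, Rn.from_quat(arm.read_eef_rot()).as_matrix()[:,0].round(4))
    if max(abs(p[:2]-VIEW))>.0008 or abs(p[2]-.12-off)>.0008:
        arm.line_to(np.r_[VIEW,z]+(np.r_[VIEW,.12+off]-p),.02); arm.pause(.4); print('corr',np.round(arm.read_tool_pos(),4))
    print('open',arm.read_opening(),'t',arm.read_time())
    im=pics(tag); print(find(col,VIEW,im,.144))
E
python3 - <<'E'
from h import *
arm.line_to([.4303,.3257,.27],.2)
show('yellow',4)
im=cv2.imread('pics/top4.png'); big(0,im,200,120,160,120,4,'v4t')
im=cv2.imread('pics/scene4.png'); big(0,im,260,220,160,120,4,'v4s')
E
```

```text
tcp [0.6566 0.0927 0.1971] want z 0.1975 [ 5.e-04  1.e-04 -1.e+00]
open 0.6129387169567833 t 16.5
None
```

View pics/v4t.png

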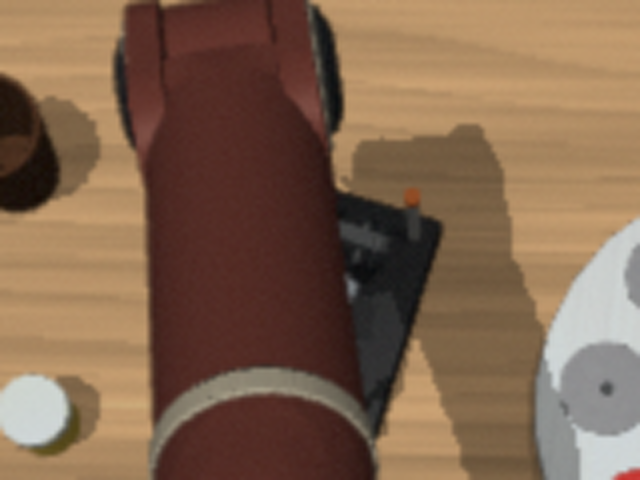

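View pics/v4s.png

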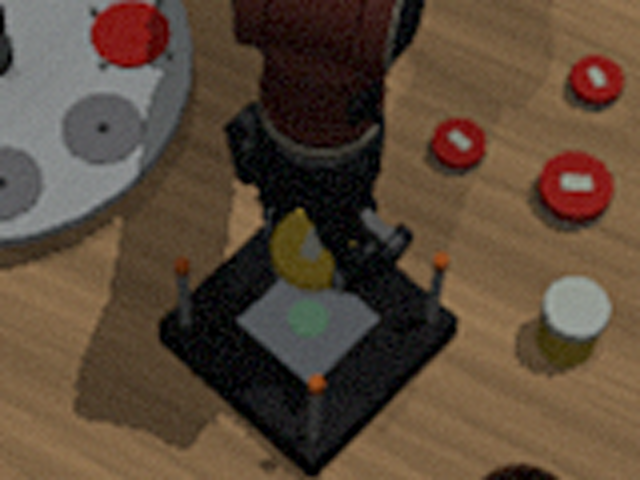

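```bash
cat >> h.py <<'E'
def overlay(n,tag,c,z0,out,x0=None,f=6):
    im=cv2.imread(f"pics/{n}{tag}.png"); c0=proj(n,[*c,z0])[0]; x0,y0=(c0-[50,37]).astype(int)
    z=cv2.resize(im[y0:y0+75,x0:x0+100],None,fx=f,fy=f,interpolation=cv2.INTER_CUBIC)
    t=np.linspace(0,2*np.pi,60)
    for zz,col in((z0,(255,0,255)),(z0+.024,(0,255,0))):
        C=np.c_[c[0]+.0275*np.cos(t),c[1]+.0275*np.sin(t),t*0+zz]
        cv2.polylines(z,[(((proj(n,C)-[x0,y0])+.5)*f).astype(np.int32)],True,col,1)
    cv2.imwrite(f"pics/{out}.png",z)
E
python3 - <<'E'
from h import *
p=arm.read_tool_pos(); overlay('scene',4,p[:2],p[2]-.0775,'ov4')
overlay('scene',3,[.4303,.3257],.2-.0775,'ov3')
E
cd pics; python3 -c "
import cv2,numpy as np;cv2.imwrite('ov.png',cv2.resize(np.hstack([cv2.imread('ov3.png'),cv2.imread('ov4.png')]),None,fx=.66,fy=.66))"
```

```text
(no output)
```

View pics/ov.png

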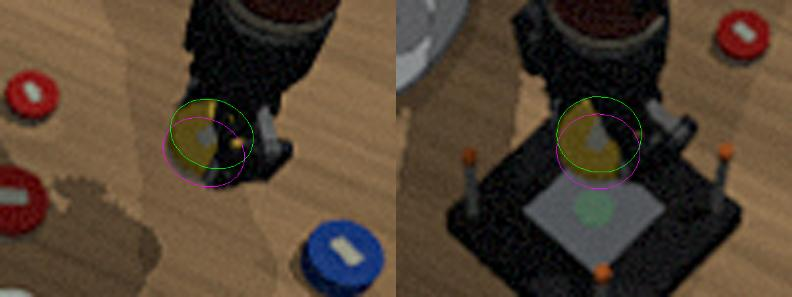

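```bash
cd pics; python3 -c "
import cv2,numpy as np;a=cv2.imread('scene4.png')[235:300,310:370];a=cv2.convertScaleAbs(cv2.resize(a,None,fx=9,fy=9,interpolation=cv2.INTER_CUBIC),alpha=1.8);cv2.imwrite('e.png',a)"
```

```text
(no output)
```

View pics/e.png

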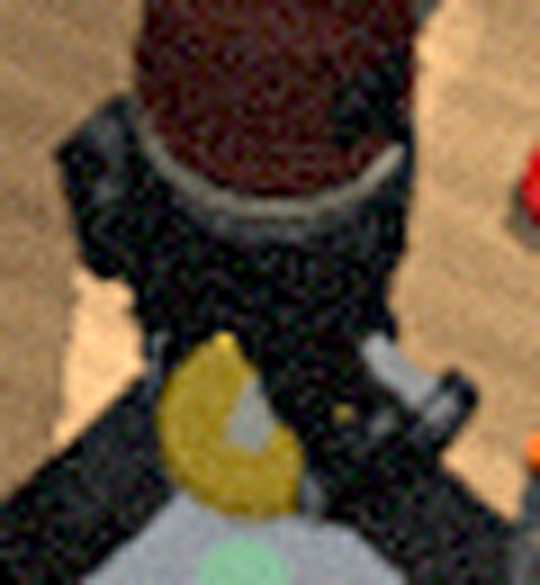

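View pics/ov4.png

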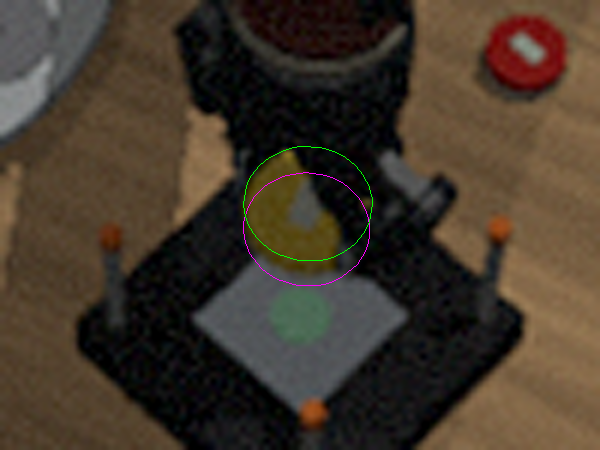

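```bash
python3 - <<'E'
from h import *
overlay('scene',2,[.4303,.3257],0,'ova'); overlay('scene',2,[.4655,.2147],0,'ovb')
E
cd pics; python3 -c "
import cv2,numpy as np;cv2.imwrite('ov.png',cv2.resize(np.hstack([cv2.imread('ova.png'),cv2.imread('ovb.png')]),None,fx=.66,fy=.66))"
```

```text
(no output)
```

View pics/ov.png

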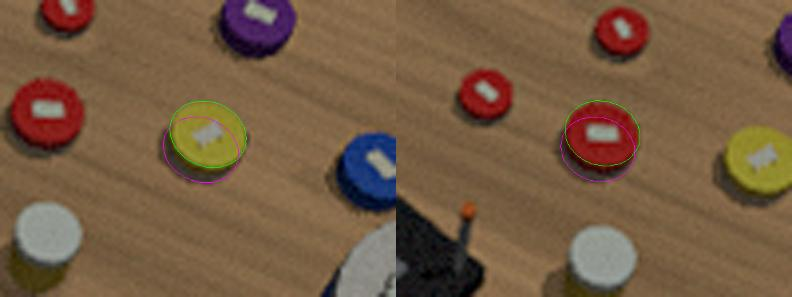

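The held dish projects the same way as it did lying on the desk, so it's level and at the right height. Next I'll hold it still, check again, and place it.

```bash
cat >> h.py <<'E'
def hold(off=.0775):
    arm.pause(3.8); p=arm.read_tool_pos(); print('held',np.round(p,4),'open',arm.read_opening(),'dq',np.abs(arm.read_dq()).max(),'t',arm.read_time())
def place(tag,off=.0775,yaw=A0-np.pi/2):
    arm.line_to([*VIEW,.27],.15); print('open',arm.read_opening())
    arm.movep([*LOAD,.25],ori(yaw)); print('open',arm.read_opening()); pics(str(tag)+'pre')
    arm.line_to([*LOAD,.14],.12); p=arm.read_tool_pos(); print(np.round(p,4))
    e=p[:2]-LOAD; arm.line_to([*(LOAD-e),.048+off-.0005],.05); arm.pause(.3)
    print('set',np.round(arm.read_tool_pos(),4),LOAD.round(4),'f',np.round(arm.read_ft_force(),1),arm.read_opening())
def release():
    arm.move_gripper(.85); arm.pause(.2); arm.line_to([*LOAD,.27],.12); print('t',arm.read_time())
E
python3 - <<'E'
from h import *
hold(); pics('5h')
place(5)
E
cd pics; python3 -c "
import cv2,numpy as np
a=cv2.imread('scene5h.png')[220:340,260:420];b=cv2.imread('scene5pre.png')[140:260,200:360]
cv2.imwrite('p5.png',cv2.resize(np.hstack([a,b]),None,fx=2.5,fy=2.5,interpolation=cv2.INTER_CUBIC))"
```

```text
held [0.6565 0.0927 0.1968] open 0.6116915109210082 dq 0.0015219994920358843 t 20.4
open 0.6133522201024924
open 0.61513512432659
[ 0.4746 -0.2073  0.1406]
set [ 0.4738 -0.2071  0.1254] [ 0.4741 -0.2071] f [0.2 0.3 6.1] 0.6135339810752034
```

View pics/p5.png

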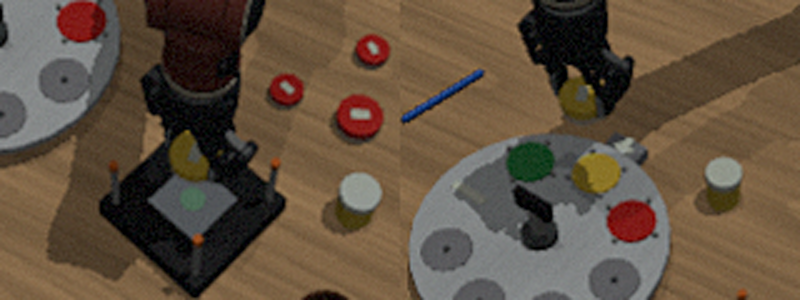

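```bash
python3 - <<'E'
from h import *
im=cv2.imread('pics/scene5pre.png')
for b in blobs('scene',im,'yellow',.048): print(b)
for b in blobs('scene',im,'green',.048): print(b)
release()
arm.movep([*HUB+np.array([0.0,.15]),.3],ori(A0+1.571+np.pi/2))
im=pics(6)
for n in im:
    for b in blobs(n,im[n],'yellow',.072): print(n,*b)
    overlay(n,6,LOAD,.048,'o6'+n)
E
cd pics; python3 -c "
import cv2,numpy as np;cv2.imwrite('ov.png',cv2.resize(np.hstack([cv2.imread('o6scene.png'),cv2.imread('o6top.png')]),None,fx=.66,fy=.66))"
```

```text
(array([278., 209.]), 115.5, array([ 0.4727, -0.2038]), np.float64(0.0416))
(array([173., 211.]), 503.0, array([ 0.6322, -0.482 ]), np.float64(0.0853))
(array([252., 204.]), 206.5, array([ 0.4981, -0.2829]), np.float64(0.0559))
t 26.275
scene [172. 212.] 509.5 [ 0.6437 -0.4652] 0.084
scene [275. 203.] 134.0 [ 0.4749 -0.2111] 0.0443
top [391. 265.] 406.5 [ 0.4723 -0.2009] 0.0559
top [502. 214.] 918.0 [ 0.6096 -0.4787] 0.0861
```

View pics/ov.png

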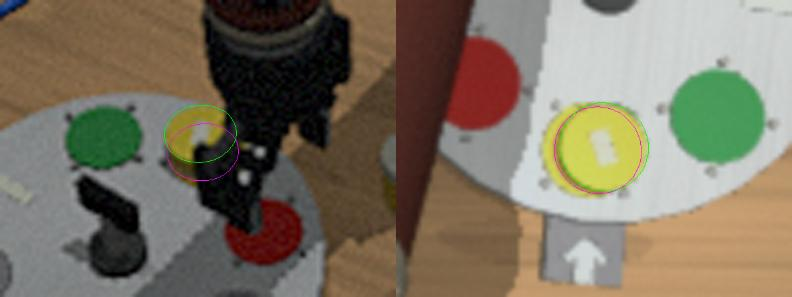

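View pics/scene6.png

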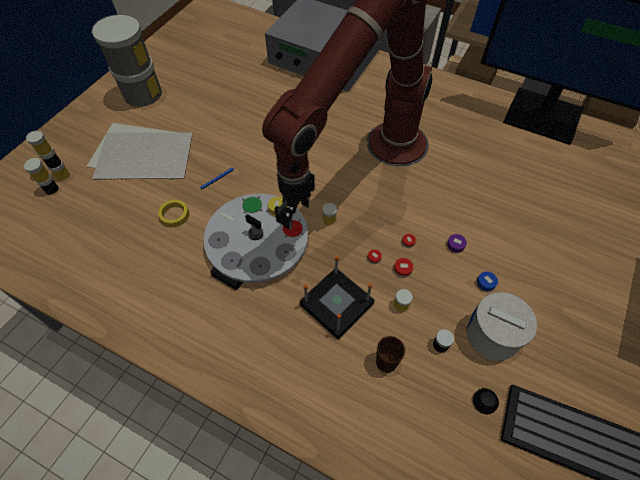

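```bash
cat >> h.py <<'E'
def tab(im,n):
    for col,k in(('green',1),('yellow',2),('red',3)):
        for p,A,c,d in blobs(n,im,col,.048):
            v=c-HUB
            if abs(np.linalg.norm(v)-.11)<.012 and d>.05: print(n,col,'theta',round((np.arctan2(v[1],v[0])-A0+k*np.pi/4+np.pi)%(2*np.pi)-np.pi,3),'r',np.linalg.norm(v).round(4),d)
E
python3 - <<'E'
from h import *
for n in CI: tab(cv2.imread(f'pics/{n}6.png'),n)
turn(1.571,2.356)
arm.movep([.45,.02,.35],ori(1.2))
im=pics(7)
for n in CI: tab(im[n],n)
print(find('red',np.array([.4655,.2147]),im,r=.09))
big(0,im['top'],310,150,180,135,4,'t7')
E
```

```text
scene green theta 1.524 r 0.1089 0.0565
top green theta 1.522 r 0.1107 0.0556
top yellow theta 1.549 r 0.1098 0.057
bar grip opening 0.15890292284322677 f [-2.5  1.1  4.8]
turned [ 0.584  -0.2163  0.1687] f [  8.  -10.8  -3.8] m [-2.09 -1.67  0.38]
t 32.4083
scene green theta 2.362 r 0.11 0.056
scene red theta 2.354 r 0.1095 0.055
top green theta 2.351 r 0.1103 0.0559
top yellow theta 2.378 r 0.1107 0.0568
top red theta 2.358 r 0.1106 0.0552
scene red [403. 265.] [0.4667 0.215 ] 0.0513
top red [224. 267.] [0.4642 0.2142] 0.0532
[0.46545 0.2146 ]
```

View pics/t7.png

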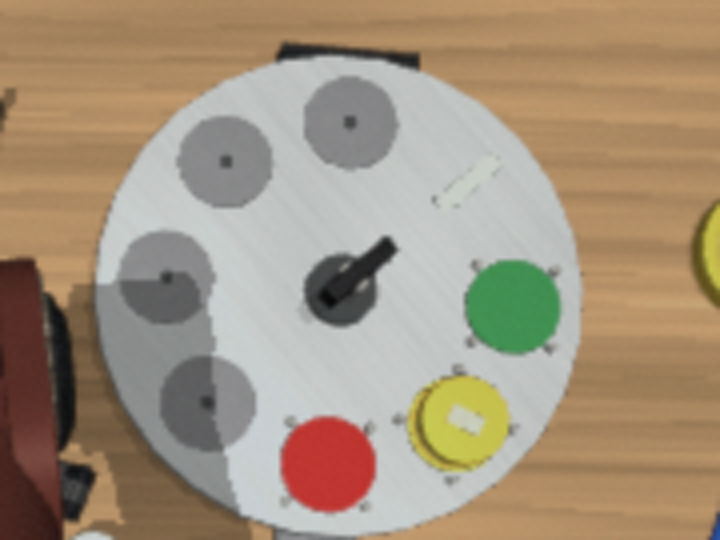

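View pics/scene7.png

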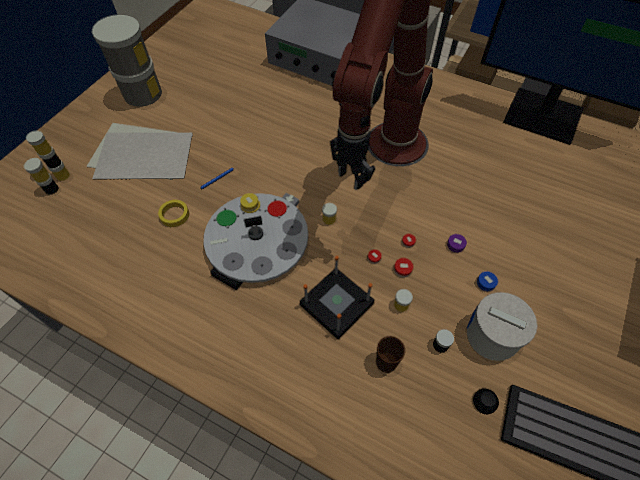

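```bash
python3 - <<'E'
from h import *
a=A0+2.356-1.571; c=HUB+.11*np.array([np.cos(a),np.sin(a)])
for n in CI: overlay(n,7,c,.048,'o7'+n)
p=find('red',np.array([.4655,.2147]),pics(8),r=.09)
pick(p,2.356)
arm.line_to([*p,.27],.2); show('red',9)
im=cv2.imread('pics/scene9.png'); q=arm.read_tool_pos(); overlay('scene',9,q[:2],q[2]-.0775,'o9')
E
cd pics; python3 -c "
import cv2,numpy as np;cv2.imwrite('ov.png',cv2.resize(np.hstack([cv2.imread(x) for x in ('o7scene.png','o7top.png','o9.png')]),None,fx=.44,fy=.44))"
```

```text
scene red [403. 265.] [0.4668 0.2151] 0.0514
top red [225. 267.] [0.4643 0.2142] 0.0532
down [0.466  0.2148 0.0766]
open 0.6097026669740903 z [0.4659 0.2148 0.0774] f [-0.8 -0.4  7.6]
lifted open 0.612458065384535 f [ 0.4  0.  -1.2] t 37.7083
tcp [0.6566 0.0927 0.1971] want z 0.1975 [ 5.e-04  1.e-04 -1.e+00]
open 0.6126053085923737 t 40.4
None
```

View pics/ov.png

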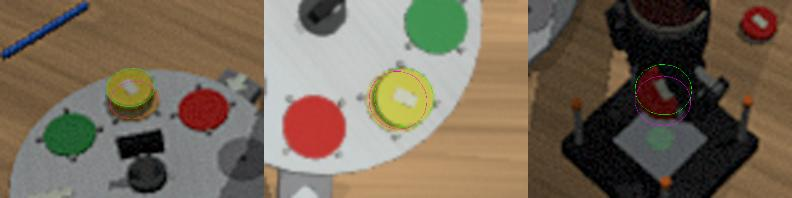

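View pics/scene9.png

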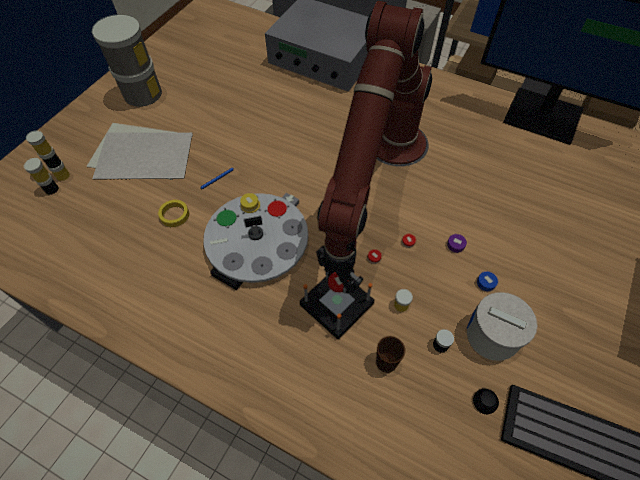

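The yellow dish is seated in its pocket. The red dish is held level at the viewing point, and its overlay matches. Next I'll hold it and place it.

```bash
python3 - <<'E'
from h import *
hold(); pics('10h'); overlay('scene','10h',VIEW,.1195,'o10h')
place(10); overlay('scene','10pre',LOAD,.25-.0775,'o10p')
E
cd pics; python3 -c "
import cv2,numpy as np;cv2.imwrite('ov.png',cv2.resize(np.hstack([cv2.imread(x) for x in ('o10h.png','o10p.png')]),None,fx=.66,fy=.66))"
```

```text
held [0.6565 0.0927 0.1968] open 0.6199020066683272 dq 0.0011219736330506818 t 44.3
open 0.6110651379967057
open 0.6125912493071353
[ 0.4746 -0.2073  0.1406]
set [ 0.4738 -0.2071  0.1254] [ 0.4741 -0.2071] f [-0.2  0.8  4.9] 0.6088045838576378
```

View pics/ov.png

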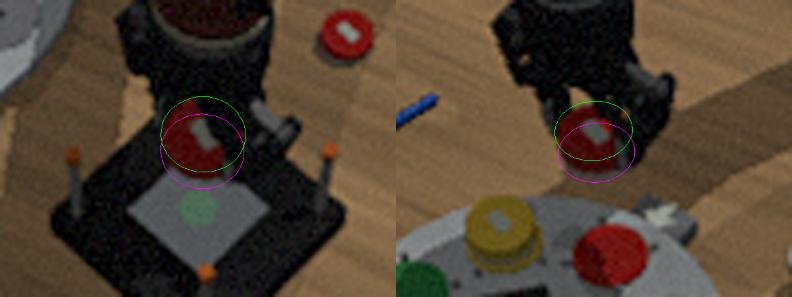

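```bash
python3 - <<'E'
from h import *
release()
arm.movep([.45,.02,.35],ori(1.2))
im=pics(11)
for n in CI: overlay(n,11,LOAD,.048,'o11'+n); tab(im[n],n)
E
cd pics; python3 -c "
import cv2,numpy as np;cv2.imwrite('ov.png',cv2.resize(np.hstack([cv2.imread(x) for x in ('o11scene.png','o11top.png')]),None,fx=.66,fy=.66))"
```

```text
t 50.175
scene green theta 2.363 r 0.1099 0.0559
scene yellow theta 2.342 r 0.1212 0.0607
top green theta 2.351 r 0.1102 0.0559
top yellow theta 2.378 r 0.1107 0.0568
top red theta 2.363 r 0.11 0.0555
```

View pics/ov.png

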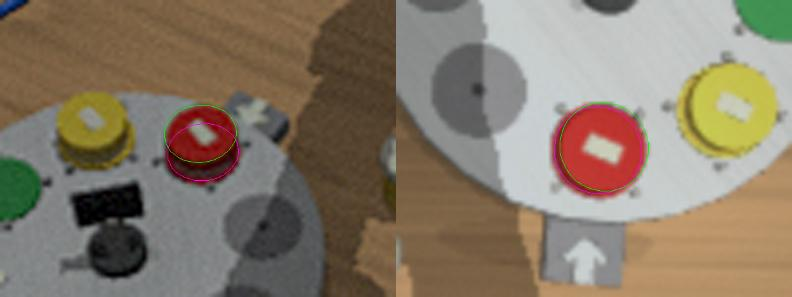

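Both dishes lie flat on their pads inside the pins. Next I'll turn the table home.

```bash
python3 - <<'E'
from h import *
turn(2.356,0)
arm.movep([.45,.05,.35],ori(1.2))
im=pics(12)
for n in CI: tab(im[n],n)
big(0,im['top'],310,150,180,135,4,'t12'); big(0,im['scene'],190,170,160,120,4,'s12')
print(arm.read_time())
E
cd pics; python3 -c "
import cv2,numpy as np;cv2.imwrite('f12.png',np.hstack([cv2.resize(cv2.imread(x),(400,300)) for x in ('t12.png','s12.png')]))"
```

```text
bar grip opening 0.16057830992469993 f [-3.3 -1.4  5.4]
turned [ 0.5836 -0.2154  0.1688] f [-1.7  0.4  6.5] m [0.   0.52 0.34]
t 57.9917
scene green theta -0.009 r 0.1099 0.0559
scene yellow theta 0.034 r 0.104 0.0552
scene red theta -0.029 r 0.1049 0.0622
top green theta 0.005 r 0.11 0.0553
top yellow theta -0.044 r 0.1085 0.0583
top red theta -0.043 r 0.1108 0.0614
59.75
```

View pics/f12.png

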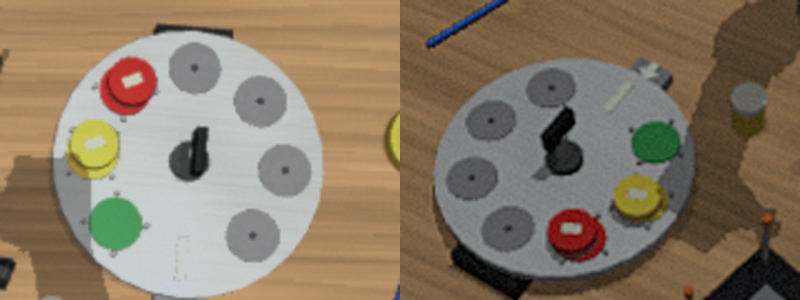

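View pics/scene12.png

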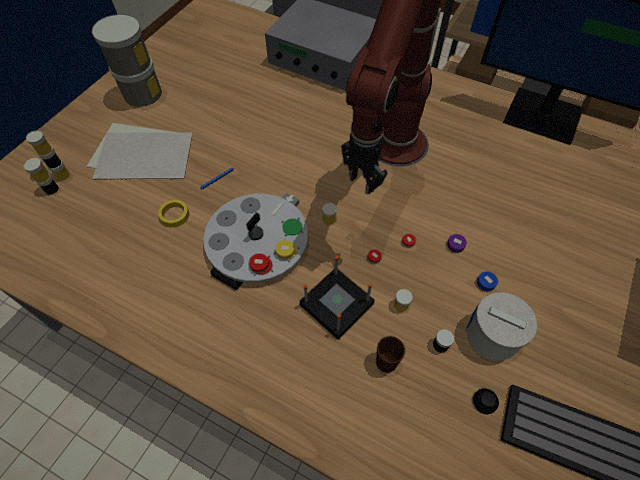

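```bash
python3 - <<'E'
from h import *
for k in(2,3):
    a=A0-k*np.pi/4; c=HUB+.11*np.array([np.cos(a),np.sin(a)])
    for n in CI: overlay(n,12,c,.048,f'o12{n}{k}')
E
cd pics; python3 -c "
import cv2,numpy as np
g=lambda k:np.hstack([cv2.imread(x) for x in (f'o12scene{k}.png',f'o12top{k}.png')])
cv2.imwrite('ov.png',cv2.resize(np.vstack([g(2),g(3)]),None,fx=.65,fy=.65))"
```

```text
(no output)
```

View pics/ov.png

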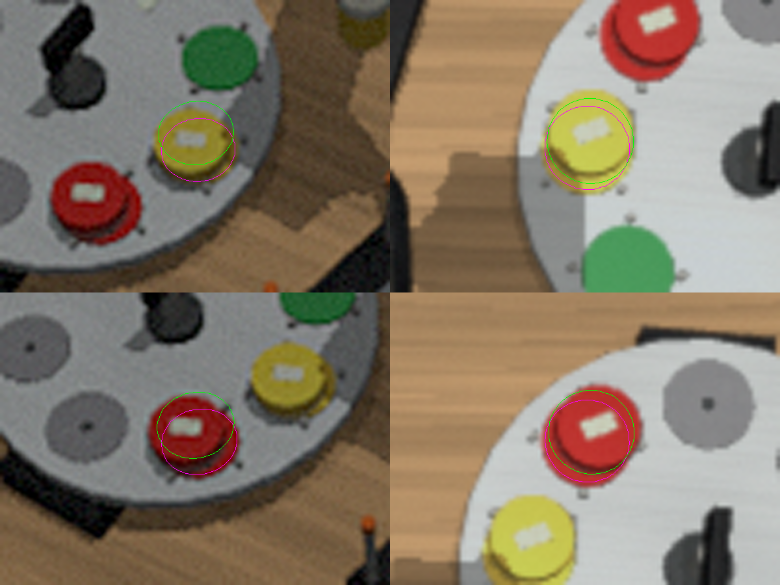

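The lids are off the predicted outlines since the turn home, so the dishes may have slid against the pins or ridden up on them. I'll measure by triangulating the white labels before and after the turn.

```bash
cat >> h.py <<'E'
def label(n,im,guess,z=.072):
    g=proj(n,[*guess,z])[0]; x0,y0=(g-14).astype(int)
    c=im[y0:y0+28,x0:x0+28]; s=cv2.cvtColor(c,cv2.COLOR_BGR2HSV)
    S=s[...,1].astype(float); w=np.clip(110-S,0,None)*(s[...,2]>60)
    yy,xx=np.mgrid[:28,:28]; m=((w>0)&((xx-14)**2+(yy-14)**2<60)).astype(np.uint8)
    k,lab,st,ce=cv2.connectedComponentsWithStats(m); 
    if k<2: return None
    i=min(range(1,k),key=lambda i:np.linalg.norm(ce[i]-14)+(100 if st[i,4]<4 else 0)); ww=w*(lab==i)
    return np.array([(xx*ww).sum()/ww.sum()+x0,(yy*ww).sum()/ww.sum()+y0]),st[i,4]
def tri(pa,pb):
    pr=[];us=[]
    for n,p in(('scene',pa),('top',pb)):
        c=CI[n]; us.append(cv2.undistortPoints(np.array(p).reshape(1,1,2),K(c),c['dist_coeffs']).reshape(2,1)); pr.append(np.c_[c['R'],c['t']])
    X=cv2.triangulatePoints(*pr,*us); return (X[:3]/X[3]).ravel()
E
python3 - <<'E'
from h import *
def pk(th,k): a=A0+th-k*np.pi/4; return HUB+.11*np.array([np.cos(a),np.sin(a)])
for tag,g in((2,[('y',np.array([.4303,.3257]),.024),('r',np.array([.4655,.2147]),.024)]),(11,[('y',pk(2.356,2),.072),('r',pk(2.356,3),.072)]),(12,[('y',pk(0,2),.072),('r',pk(0,3),.072)])):
    for nm,c,z in g:
        L={n:label(n,cv2.imread(f'pics/{n}{tag}.png'),c,z) for n in CI}
        X=tri(L['scene'][0],L['top'][0]); d=X[:2]-c
        v=c-HUB; v/=np.linalg.norm(v)
        print(tag,nm,[L[n][1] for n in L],X.round(4),'want',c.round(4),z,'radial/tang off mm',(1e3*np.array([d@v,d@[-v[1],v[0]]])).round(1))
im=[cv2.imread('pics/scene12.png')[228:288,240:320],cv2.imread('pics/top12.png')[170:240,325:405]]
cv2.imwrite('pics/z12.png',np.hstack([cv2.resize(i,(400,300 if k==0 else 350),interpolation=cv2.INTER_CUBIC)[:300] for k,i in enumerate(im)]))
E
```

```text
2 y [np.int32(28), np.int32(49)] [0.4291 0.3266 0.0235] want [0.4303 0.3257] 0.024 radial/tang off mm [1.2 0.9]
2 r [np.int32(34), np.int32(47)] [0.4651 0.215  0.0232] want [0.4655 0.2147] 0.024 radial/tang off mm [0.4 0.3]
11 y [np.int32(27), np.int32(48)] [ 0.5007 -0.2886  0.0714] want [ 0.5008 -0.2869] 0.072 radial/tang off mm [1.2 1.2]
11 r [np.int32(28), np.int32(46)] [ 0.4727 -0.2066  0.0721] want [ 0.4741 -0.2071] 0.072 radial/tang off mm [ 1.4 -0.4]
12 y [np.int32(32), np.int32(49)] [ 0.5982 -0.1056  0.0719] want [ 0.5915 -0.1051] 0.072 radial/tang off mm [-0.1 -6.7]
12 r [np.int32(38), np.int32(46)] [ 0.6713 -0.1478  0.0725] want [ 0.6668 -0.1426] 0.072 radial/tang off mm [-0.  -6.8]
```

View pics/z12.png

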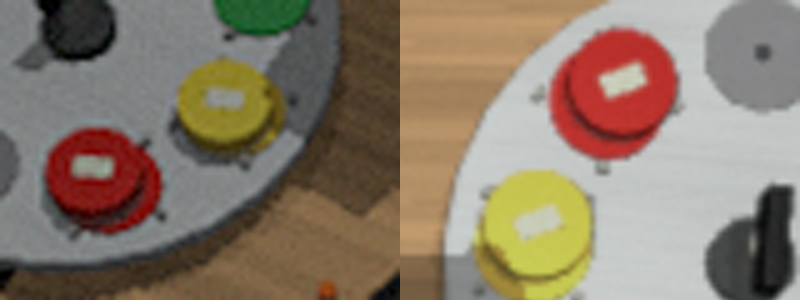

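Both dishes lie flat (label height 72 mm). The turn slid them 6.8 mm tangentially until they rested on two pins, while my LOAD placing was within about 1.4 mm. There's plenty of time, so I'll centre them in place: close the jaws gently about the pocket centre without lifting, then open again.

```bash
python3 - <<'E'
from h import *
def pk(th,k): a=A0+th-k*np.pi/4; return HUB+.11*np.array([np.cos(a),np.sin(a)])
for k,yaw in((2,A0-np.pi),(3,A0-3*np.pi/4+np.pi/2)):
    c=pk(0,k); arm.move_gripper(1.0,20)
    arm.movep([*c,.27],ori(yaw)); arm.line_to([*c,.15],.12)
    p=arm.read_tool_pos(); arm.line_to([*(2*c-p[:2]),.1275],.05); arm.pause(.2)
    print(k,'at',np.round(arm.read_tool_pos(),4),c.round(4),'f',arm.read_ft_force().round(1))
    arm.move_gripper(.585,20); arm.pause(.2)
    print('open',arm.read_opening(),'f',arm.read_ft_force().round(1),np.round(arm.read_tool_pos(),4))
    arm.move_gripper(1.0,20); arm.pause(.2); arm.line_to([*c,.27],.1)
arm.movep([.45,.05,.35],ori(1.2))
im=pics(13)
for n in CI: tab(im[n],n)
for nm,k in(('y',2),('r',3)):
    c=pk(0,k); L={n:label(n,im[n],c) for n in CI}; X=tri(L['scene'][0],L['top'][0]); d=X[:2]-c; v=(c-HUB)/.11
    print(nm,X.round(4),(1e3*np.array([d@v,d@[-v[1],v[0]]])).round(1))
big(0,im['top'],310,150,180,135,4,'t12'); big(0,im['scene'],190,170,160,120,4,'s12')
print(arm.read_time())
E
cd pics; python3 -c "
import cv2,numpy as np;cv2.imwrite('f13.png',np.hstack([cv2.resize(cv2.imread(x),(400,300)) for x in ('t12.png','s12.png')]))"
```

```text
2 at [ 0.5911 -0.105   0.1278] [ 0.5915 -0.1051] f [-0.3 -0.5  0.4]
open 0.6324490891015889 f [ 0.2 -0.   4.2] [ 0.5915 -0.105   0.128 ]
3 at [ 0.6664 -0.1426  0.1279] [ 0.6668 -0.1426] f [ 0.7 -0.2 -0.2]
open 0.630503845955948 f [0.9 0.1 3.3] [ 0.6666 -0.1428  0.1281]
scene green theta -0.005 r 0.1098 0.0557
scene yellow theta 0.084 r 0.1018 0.0519
top green theta 0.004 r 0.1101 0.0554
top yellow theta -0.013 r 0.1086 0.055
top red theta -0.012 r 0.1103 0.0574
y [ 0.5918 -0.1053  0.0721] [-0.3 -0.4]
r [ 0.6669 -0.1425  0.0721] [0.2 0. ]
73.8167
```

View pics/f13.png

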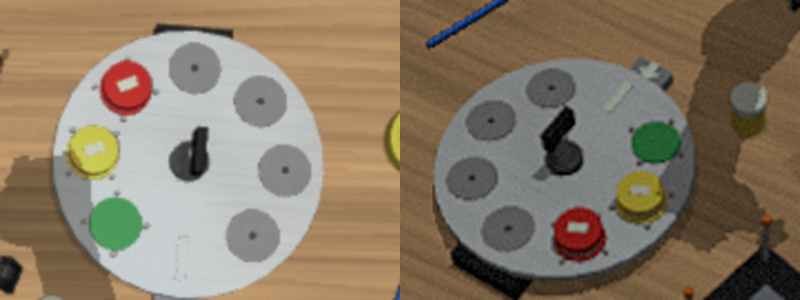

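View pics/scene13.png

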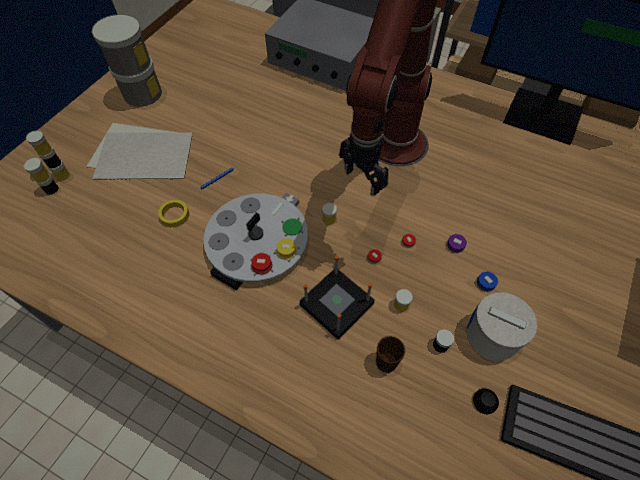

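Both dishes are now centred to within 0.5 mm and flat, the table is home, and everything else is where it was. Handing in.

```bash
python3 -c "
from station import *
print(ticket.finish_job())"
```

```text
the job is handed in; nothing more can be done
None
```

The yellow and red dishes are logged and loaded, and the table is back home. I handed the job in at about 74 s of the 210 s allowed.

- **Green:** no green dish showed in either camera, even after the arm had moved away. I passed over it and left its pocket empty.
- **Yellow, then red (the largest red one):** each was held still and level over the reader for about 3.8 s. By the arm's readings its underside was within 0.7 mm of the post tops. Each was then set in its own pocket at the arrow and let go.
- **Turntable angles:** it stood at about 1.52 rad when yellow went in, 0.047 off the detent by my measurement, against the 0.03 it should settle to. It stood at 2.36 for red and within 0.01 of home at the end.
- **Slide on the turn home:** the turn slid both dishes about 6.8 mm sideways against their pins, still flat. I centred each by closing the jaws lightly round it, without lifting, and opening again.
- **Last check:** both lids lie at the right height (72 mm, flat) and within 0.5 mm of their pocket centres. The jars and other things looked unmoved, and the robot touched nothing.

At the reader, the arm hid the held dishes from the top camera and part of each from the scene camera. I checked how they were held only from the part the scene camera could see, plus the arm's readings.

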